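Ring the interval bell from the guarded call box

TASK

Ring the interval bell: lift the barred guard of the plywood call box right back until it stays open, then push the broad mushroom-headed plunger fully down to its stop, hold it there for a full second and let it spring back up. Then lower the guard gently, without letting it drop, until it lies shut on the box. Do not press the slim plunger beside it, and leave the ashtray, mug, compass and little desk bell around the box where they stand.

Things in the scene. Friction and masses are not known exactly. Their poses are not given: they have to be found in the camera images.
- callbox: open plywood tray fixed to the shelf, 140 mm (its x) by 260 mm (its y) by 78 mm high, walls and floor 6 mm thick, closed on top by the barred guard. Origin: centre of its underside; its -x side is the front, turned roughly to the robot; z up. Inside stand two plungers, 120 mm apart along its y and 15 mm in front of its middle; which is on which side varies.
- guard (a joint): hinge of the steel guard (0.25 to 0.4 kg frame of bars 8 mm thick, 140 by 260 mm, lying on the tray's rim) about the tray's far top edge, along the tray's y. 0 = shut on the rim, grows as the front edge rises, 1.571 = upright, 1.75 rad = open stop, leaning back. It falls shut if let go before upright and stays open past upright.
- guard_bar (a point): middle of the guard's bail handle: a straight round bar 12 mm thick and 110 mm long, parallel to the hinge, 50 mm beyond the guard's front edge and in the guard's plane, carried by a 12 mm rod at each end. 190 mm from the hinge; 82 mm above the shelf when shut. Clear space of 44 mm between the bar and the tray. Its frame turns with the guard.
- guard_hinge (a point): middle of the guard's hinge line on the far rim of the tray, 78 mm above the shelf; fixed.
- broad_plunger (a joint): travel of the broad plunger: 0 = up, 0.016 m = fully down on its stop. Spring: about 2 N to start, 6 N at the stop; it returns by itself.
- broad_top (a point): middle of the top of the broad plunger: aluminium mushroom head 64 mm across (flat top 48 mm) and 16 mm thick on a 16 mm stem; top 62 mm above the shelf when up, 46 mm when down.
- slim_plunger (a joint): travel of the slim plunger, not to be pressed: 0 = up, 0.016 m = down.
- slim_top (a point): middle of the top of the slim plunger: aluminium head 24 mm across on a 16 mm stem, top 62 mm above the shelf when up.
- ashtray: bystander: black bowl-shaped ashtray, 110 mm across, 36 mm high, beside the tray. Origin: centre of its underside.
- mug: bystander: blue enamel mug, 82 mm across plus handle at its +y, 85 mm high, beside the tray. Origin: centre of its underside.
- compass: bystander: flat round brass compass, 76 mm across, 23 mm high, behind the tray. Origin: centre of its underside.
- deskbell: bystander: props desk bell, domed steel on a wooden disc, 86 mm across, 56 mm high, behind the tray; not the bell to ring. Origin: centre of its underside.

How it is judged:
By the outcome, as a careful person would: the job done as asked, in the order asked, and still so for the second after the job is handed in, with the robot touching nothing.
It also fails if it takes over 72 s, if anything falls off the work surface, if the arm or the gripper's body presses on something with over 40 N, if the wrist force passes 120 N, or if a joint passes its speed limit or range.

ROBOT

A 7-joint arm with a two-finger parallel gripper is mounted at the origin on the work surface. World frame = base frame: x ahead of the robot, y to its left, z up, the work surface at z = 0. Lengths are in m, angles in degrees, forces in N, time in s.
With the tool pointing down it reaches from about 0.425 to 0.875 m from the base axis. Payload 4.7 kg.
Tool frame: the origin (TCP) lies between the finger pads; the fingertips stand 8 mm ahead of it and the grasp point (between the pads) lies 11 mm behind it; z points along the fingers, y is the line along which they close (so a half turn about z gives the same grasp; the last joint's range is limited). The gripper opens to 87 mm and grips with 3 to 60 N. Pads are 19 mm wide; open, the fingers measure 117 mm over their backs; the gripper's body (75 mm by 190 mm) begins 51 mm behind the grasp point.
Start: joints at [64.177, 18.392, -4.016, 83.108, 1.295, 78.541, -3.26], TCP at [0.291, -0.581, 0.231] pointing down, gripper open.
Joint ranges: [-163.93, 163.93], [-17.29, 119.83], [-79.2, 71.16], [3.27, 140.29], [-89.18, 269.18], [5.43, 117.66], [-154.24, 154.24]. Speed limits (degrees/s): [147.25, 147.25, 180, 180, 180, 180, 180].

INTERFACE

Orientations are given as [roll, pitch, yaw] about the fixed x, y, z axes, in that order (R = Rz(yaw) Ry(pitch) Rx(roll)).
In Python, from cell import env, viewer gives the robot as it stands. The module is installed in compiled form; this text tells all that it offers.
- The arm moves only by the tool arm_command, never from a script. Its argument "series" is a list of rows, each a list of 2 entries, a list of its own where there are three numbers: the shift along the tool's x, y, z in mm, then the turn about the tool's z in rad. A call has exactly 5 rows; each row is the pose to reach, as a shift and turn from the pose commanded when the call began, along the tool's axes at that moment; what a row does not reach only later rows make up. A row lasts 1/10 s, in which the tool goes at most 50 mm and 8.59 degrees, less where a joint would pass 70% of its speed; a pose out of reach is approached as far as the arm can. A call with a gripper value outside its range is refused whole. "grip" is the gripper command: -1 is fully open, 1 is shut, values between are in proportion, set as the call begins (left out, the last holds). The fingers move at their own pace and stop on an object; "grip_force" is the grip in N (left out, the last holds). Time passes only in rows, so rows that repeat a pose let the fingers close, or fill a call up. It gives the time, the measured TCP pose, the force, the opening and the grip force at its end, in the units of the state.
- env.get_obs(): the state, without advancing time (a new reading comes with each control period).
- viewer.read_camera(name): name is "side" or "top"; returns (picture, depth): 384x512x3 uint8, blue, green, red; 384x512 float32, m along the optical axis (not along the pixel's ray), 0 where there is no reading.
- viewer.calibration(name): a dict with "K" (3x3 intrinsics, pixels), "T" (4x4, takes a point from camera to world coordinates). Camera axes: x right, y up, looking along -z (the intrinsics and any distortion apply to the point x, -y, -z); pixel columns grow to the right and rows downward; lengths in m; the calibration is good to about 2 mm. A picture is of the moment at which its call begins. calibration takes no time and is no camera call.
- env.sign_off(): hands the job in; it is judged then, once.
The state is a dict: "time_s": time; "qpos": joint angles; "joint_velocities": joint speeds; "effort": joint torques, N m; "tool_pos": TCP position; "tool_rot": TCP orientation; "force": force on the tool from outside, world axes, zero at the start; "wrist_torque": the same for the moment, N m; "grip_width": finger opening in m; "grasp_force": force on a finger pad.
Only numpy, scipy, OpenCV 4.12 (cv2) and the standard library are available. Lean on these libraries where they do the work, as an engineer would, in place of code of your own. Each camera call takes 0.05 s, during which the arm holds its last target. There are 200 camera calls.

## Working session

There is one attempt and no reset: what is moved stays moved. The work goes in short steps, Python scripts to look and compute and a tool call to move; the robot and the scene stay as the last step left them, time stands still between calls to the robot, and variables do not carry over. Pictures are saved under pics/ and viewed, at most 10 in all, crops included, and the job is handed in when it is done.

Besides the shell and the picture viewer there is one more tool, called after "Call:" by a JSON object that holds its "api" and its "payload". arm_command: Moves the arm, as the interface text tells. Its arguments: {"type":"object","properties":{"series":{"type":"array"},"grip":{"type":"number"},"grip_force":{"type":"number"}},"required":["series"]}

```bash
mkdir -p pics
cat > h.py <<'E'
import numpy as np,cv2
from cell import env,viewer
def world(name,depth):
    c=viewer.calibration(name);K=c["K"];T=c["T"]
    v,u=np.mgrid[:384,:512]
    P=np.stack([(u-K[0,2])/K[0,0]*depth,-(v-K[1,2])/K[1,1]*depth,-depth],-1)
    return P@T[:3,:3].T+T[:3,3]
E
python3 - <<'E'
from h import *
for n in("top","side"):
    im,d=viewer.read_camera(n);cv2.imwrite(f"pics/{n}0.png",im);np.savez(f"{n}0.npz",im=im,P=world(n,d),d=d)
    print(n,viewer.calibration(n))
o=env.get_obs();print(o["time_s"],o["tool_pos"],o["tool_rot"],o["force"])
E
```

```text
top {'K': array([[352.99893407,   0.        , 254.25736689],
       [  0.        , 352.99893407, 195.68952927],
       [  0.        ,   0.        ,   1.        ]]), 'T': array([[ 0.01096632,  0.98558055, -0.16885117,  0.49550942],
       [-0.99990367,  0.00937163, -0.01023845,  0.04682836],
       [-0.00850841,  0.16894718,  0.98558838,  0.79250921],
       [ 0.        ,  0.        ,  0.        ,  1.        ]])}
side {'K': array([[441.31365638,   0.        , 253.8781897 ],
       [  0.        , 441.31365638, 196.83874108],
       [  0.        ,   0.        ,   1.        ]]), 'T': array([[-9.45785431e-01,  2.11427642e-01, -2.46552774e-01,
         3.07788489e-01],
       [-3.24792101e-01, -6.15900253e-01,  7.17758295e-01,
         8.89553399e-01],
       [-9.79721096e-05,  7.58923732e-01,  6.51179514e-01,
         8.42430610e-01],
       [ 0.00000000e+00,  0.00000000e+00,  0.00000000e+00,
         1.00000000e+00]])}
0.1 [ 0.29110097 -0.58064196  0.22958953] [-1.79903887e+02  3.83566367e-03  2.66312285e+01] [ 0.8803754  -0.18407992 -0.54746871]
```

View pics/top0.png

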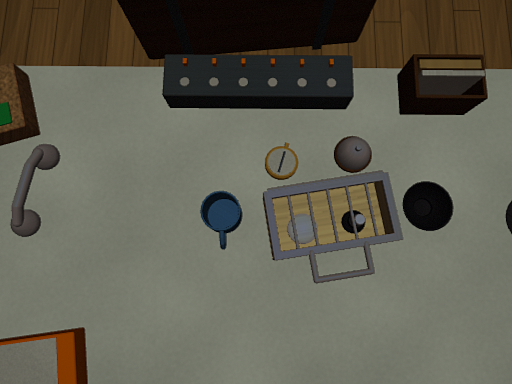

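View pics/side0.png

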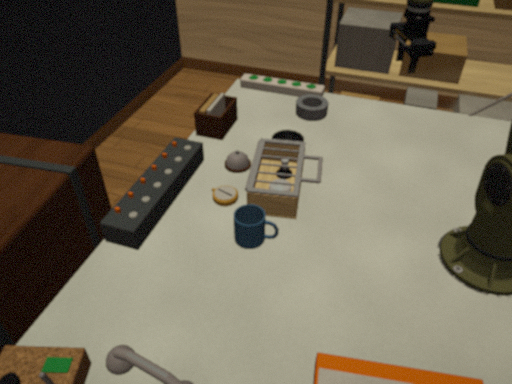

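The top view shows the guard frame with corners near (265,190), (388,173), (402,238) and (275,258). The bail bar runs from (317,282) to (373,272), the broad plunger is at about (302,228) and the slim one at about (354,220). The mug is at left, the ashtray at right, and the compass and desk bell are behind.

Run:
```python
from h import *
z=np.load("top0.npz");P=z["P"];im=z["im"]
c=viewer.calibration("top");K=c["K"];T=c["T"]
def ray(u,v,h):
    d=T[:3,:3]@np.array([(u-K[0,2])/K[0,0],-(v-K[1,2])/K[1,1],-1]);return T[:3,3]+d*(h-T[2,3])/d[2]
m=(P[...,2]>.066)&(P[...,2]<.1)
m[:165]=0;m[300:]=0;m[:,:255]=0;m[:,412:]=0
n,l,s,_=cv2.connectedComponentsWithStats(m.astype(np.uint8));k=1+s[1:,4].argmax();m=l==k
print(s[k],np.median(P[m][:,2]))
v,u=np.nonzero(m)
W=np.array([ray(a,b,.08) for a,b in zip(u,v)])
# bar = min x points; frame rect
R=cv2.minAreaRect((W[:,:2]*1000).astype(np.float32));print("rect all (exp 260x196)",R,cv2.boxPoints(R))
a=R[2];a=a if R[1][0]>R[1][1] else a-90   # long-axis direction
print("long axis dir",a)
for yaw in [a-90, a+90]:
    ex=np.array([np.cos(np.radians(yaw)),np.sin(np.radians(yaw))])
    if ex[0]<0: continue
    ey=np.array([-ex[1],ex[0]]); X=W[:,:2]@ex;Y=W[:,:2]@ey
    x0,x1=X.min(),X.max();fr=X>x0+.07;y0,y1=Y[fr].min(),Y[fr].max()
    bar=X<x0+.012
    print("yaw",yaw,"X",x0,x1,x1-x0,"Y",y0,y1,y1-y0,"barY",Y[bar].min(),Y[bar].max(),"barX",np.median(X[bar]))
    yc=(y0+y1)/2
    for nme,xx,yy in(("bar",x0+.006,yc),("hinge",x0+.196,yc),("box",x0+.126,yc),("broad",x0+.111,yc+.06),("slim",x0+.111,yc-.06)):
        print(nme,xx*ex+yy*ey)
print("bar px",ray(317,279,.082),ray(371,270,.082),"broad px",ray(302,228,.062),"slim",ray(360,219,.062))
for n,(a,b) in dict(mug=(221,208),bell=(352,153),ash=(428,206),comp=(281,162)).items(): print(n,P[b,a])
```

```text
[ 263  170  141  113 4771] 0.08621557836895188
rect all (exp 260x196) ((554.6983032226562, -107.76905822753906), (202.46299743652344, 262.3158874511719), 9.716686248779297) [[ 432.78268      4.4218483]
 [ 477.0554    -254.13095  ]
 [ 676.6139    -219.95996  ]
 [ 632.3412      38.592834 ]]
long axis dir -80.2833137512207
yaw 9.716686248779297 X 0.42732043058042324 0.6297834599107899 0.20246302933036664 Y -0.3310009994635099 -0.0686851029211529 0.262315896542357 barY -0.26114641728311005 -0.13888609144185163 barX 0.43335943871116084
bar [ 0.46083297 -0.1238419 ]
hinge [ 0.6481073  -0.09177437]
box [ 0.57911149 -0.10358872]
broad [ 0.55420009 -0.04698111]
slim [ 0.57445326 -0.16525963]
bar px [ 0.45275028 -0.07057674  0.082     ] [ 0.47122471 -0.17689142  0.082     ] broad px [ 0.55391122 -0.04490776  0.062     ] slim [ 0.5737678  -0.16510082  0.062     ]
mug [0.60133889 0.12939736 0.0068559 ]
bell [ 0.7216136  -0.15940256  0.04096186]
ash [ 0.61035222 -0.33385405  0.0071793 ]
comp [ 0.70456632 -0.00439137  0.02355107]
```

Call:
{"api": "arm_command", "payload": {"series": [[[24, -22, 0], -0.08], [[48, -44, 0], -0.16], [[72, -66, 0], -0.25], [[96, -88, 0], -0.33], [[120, -110, 0], -0.42]], "grip": 0, "grip_force": 20}}

```text
time_s: 0.6
tool_pos: [0.3494, -0.4274, 0.2301]
tool_rot: [-180.0, -0.0, 50.9]
force: [0.3, -0.4, -0.5]
grip_width: 0.055
grasp_force: 0.0
```

Call:
{"api": "arm_command", "payload": {"series": [[[31, -11, -10], -0.08], [[62, -21, -20], -0.17], [[92, -32, -30], -0.26], [[123, -42, -40], -0.34], [[153, -53, -50], -0.43]]}}

```text
time_s: 1.1
tool_pos: [0.4057, -0.2751, 0.2809]
tool_rot: [-180.0, -0.0, 75.6]
force: [0.1, -0.3, 0.4]
grip_width: 0.0437
grasp_force: 0.0
```

```bash
cat > go.py <<'E'
import sys
from h import *
# usage: go.py x y z yaw -> shift mm, turn rad from measured pose
o=env.get_obs();t=np.array(list(map(float,sys.argv[1:4])));y=np.radians(o["tool_rot"][2])
d=1000*(t-o["tool_pos"]);c,s=np.cos(y),np.sin(y)
print("shift",np.round([c*d[0]+s*d[1],s*d[0]-c*d[1],-d[2]],1),"turn",np.round(y-np.radians(float(sys.argv[4])),3),"t",o["time_s"],o["tool_pos"],o["tool_rot"],"F",np.round(o["force"],1))
E
python3 go.py .461 -.124 .13 99.7
```

```text
shift [160.1  15.9 150.9] turn -0.421 t 1.1 [ 0.40568943 -0.27512693  0.28085593] [-1.79985584e+02 -5.18806653e-03  7.55848329e+01] F [ 0.1 -0.3  0.4]
```

Shift z is along the tool (down positive), so that call went up 50 mm, which is harmless.

Call:
{"api": "arm_command", "payload": {"series": [[[32, 3, 25], -0.08], [[64, 6, 50], -0.17], [[96, 9, 75], -0.25], [[128, 13, 95], -0.34], [[160, 16, 115], -0.42]]}}

```text
time_s: 1.6
tool_pos: [0.4614, -0.1245, 0.1647]
tool_rot: [-180.0, 0.0, 99.6]
force: [0.6, -0.4, 0.4]
grip_width: 0.0435
grasp_force: 0.0
```

```bash
python3 go.py .461 -.124 .071 99.7
python3 - <<'E'
from h import *
im,d=viewer.read_camera("side");a=im[110:260,200:360];b,_=viewer.read_camera("top")
b=b[150:310,240:420]
cv2.imwrite("pics/c1.png",np.hstack([cv2.resize(a,(400,375)),cv2.resize(b,(400,375))]))
E
```

```text
shift [ 0.5 -0.3 93.7] turn -0.001 t 1.6 [ 0.46138787 -0.12445769  0.16472472] [-1.79993731e+02  9.46645118e-03  9.96486473e+01] F [ 0.6 -0.4  0.4]
```

View pics/c1.png

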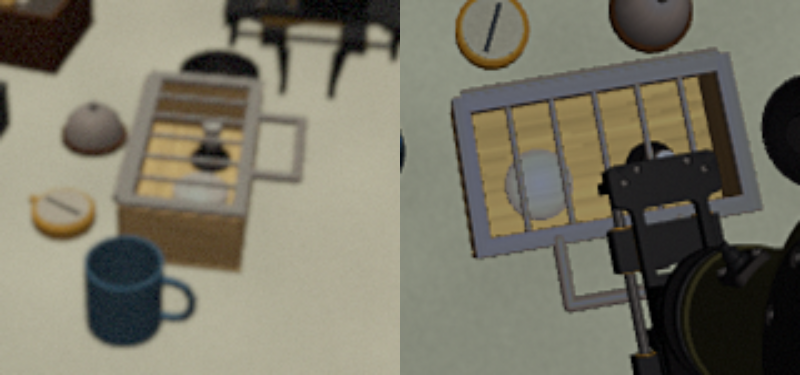

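The side crop (left) shows the open fingers above and beyond the bail. The top crop (right) shows the gripper centred over the bail bar. I'm going down.

Call:
{"api": "arm_command", "payload": {"series": [[[0, 0, 25], 0], [[0, 0, 50], 0], [[0, 0, 70], 0], [[0, 0, 85], 0], [[0, 0, 94], 0]]}}

```text
time_s: 2.2
tool_pos: [0.4605, -0.1264, 0.0706]
tool_rot: [-179.9, -0.0, 99.4]
force: [0.7, 0.1, 0.0]
grip_width: 0.0436
grasp_force: 0.0
```

Call:
{"api": "arm_command", "payload": {"series": [[[0, 0, 0], 0], [[0, 0, 0], 0], [[0, 0, 0], 0], [[0, 0, 0], 0], [[0, 0, 0], 0]], "grip": 1, "grip_force": 20}}

```text
time_s: 2.7
tool_pos: [0.4612, -0.1265, 0.0721]
tool_rot: [-180.0, 0.0, 99.4]
force: [-7.9, -1.3, 6.3]
grip_width: 0.0114
grasp_force: 12.8
```

Call:
{"api": "arm_command", "payload": {"series": [[[0, 1, -17], 0], [[0, 4, -33], 0], [[0, 7, -49], 0], [[0, 13, -65], 0], [[0, 20, -80], 0]]}}

```text
time_s: 3.2
tool_pos: [0.479, -0.1235, 0.1514]
tool_rot: [-179.7, -0.0, 99.4]
force: [-2.6, -1.1, -2.2]
grip_width: 0.0108
grasp_force: 20.0
```

Call:
{"api": "arm_command", "payload": {"series": [[[0, 8, -15], 0], [[0, 17, -28], 0], [[0, 28, -41], 0], [[0, 39, -53], 0], [[0, 52, -64], 0]]}}

```text
time_s: 3.7
tool_pos: [0.5262, -0.1154, 0.2164]
tool_rot: [-179.2, -0.0, 99.3]
force: [-17.2, -0.1, 14.1]
grip_width: 0.0113
grasp_force: 20.0
```

Call:
{"api": "arm_command", "payload": {"series": [[[0, 11, -12], 0], [[0, 25, -20], 0], [[0, 40, -28], 0], [[0, 55, -34], 0], [[0, 71, -38], 0]]}}

```text
time_s: 4.2
tool_pos: [0.6019, -0.1027, 0.2556]
tool_rot: [-179.9, 0.0, 99.4]
force: [-2.9, 1.1, 7.2]
grip_width: 0.011
grasp_force: 20.0
```

Call:
{"api": "arm_command", "payload": {"series": [[[0, 16, -4], 0], [[0, 33, -6], 0], [[0, 50, -6], 0], [[0, 66, -5], 0], [[0, 78, -3], 0]]}}

```text
time_s: 4.7
tool_pos: [0.6798, -0.0895, 0.257]
tool_rot: [-180.0, -0.0, 99.4]
force: [-1.1, 0.5, 2.5]
grip_width: 0.0113
grasp_force: 20.0
```

Call:
{"api": "arm_command", "payload": {"series": [[[0, 0, 0], 0], [[0, 0, 0], 0], [[0, 0, 0], 0], [[0, 0, 0], 0], [[0, 0, 0], 0]]}}

```text
time_s: 5.2
tool_pos: [0.6789, -0.0897, 0.257]
tool_rot: [180.0, -0.0, 99.4]
force: [0.0, 2.3, 3.2]
grip_width: 0.011
grasp_force: 20.0
```

Run:
```python
from h import *
im,d=viewer.read_camera("side");a=im[60:260,180:380]
cv2.imwrite("pics/c2.png",cv2.resize(a,(560,560)))
```

```text
(no output)
```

View pics/c2.png

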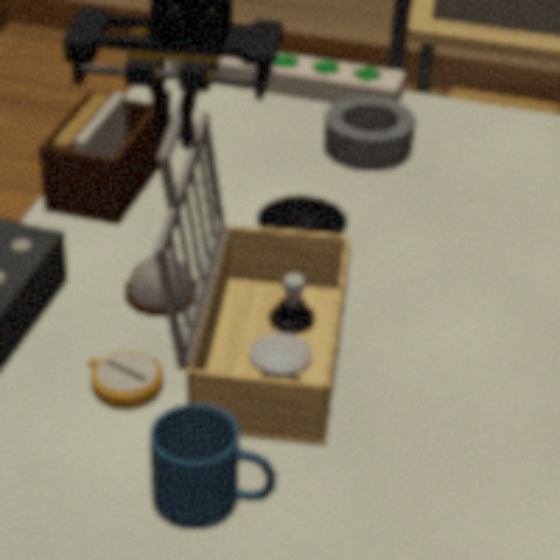

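The guard stands past upright, leaning back and held at its bail. The plungers are clear below it, broad near (280,352) and slim near (293,285). I'll release and rise.

Call:
{"api": "arm_command", "payload": {"series": [[[0, 0, 0], 0], [[0, 0, 0], 0], [[0, 0, 0], 0], [[0, 0, 0], 0], [[0, 0, 0], 0]], "grip": 0.1}}

```text
time_s: 5.75
tool_pos: [0.6791, -0.0906, 0.2563]
tool_rot: [-180.0, 0.0, 99.4]
force: [-0.5, 0.5, -0.3]
grip_width: 0.0375
grasp_force: 0.0
```

Call:
{"api": "arm_command", "payload": {"series": [[[0, 0, -15], 0], [[0, 0, -35], 0], [[0, 0, -55], 0], [[0, 0, -70], 0], [[0, 0, -80], 0]]}}

```text
time_s: 6.25
tool_pos: [0.6797, -0.0901, 0.3389]
tool_rot: [179.9, 0.0, 99.4]
force: [0.5, -0.6, 0.3]
grip_width: 0.0394
grasp_force: 0.0
```

```bash
python3 go.py .554 -.046 .337 9.7
python3 - <<'E'
from h import *
im,d=viewer.read_camera("side");np.savez("s1.npz",im=im,P=world("side",d))
P=world("side",d);g=im.astype(int)
# broad head: grey pixels with height 0.05..0.07 near expected
m=(abs(P[...,2]-.062)<.012)&(np.hypot(P[...,0]-.554,P[...,1]+.046)<.05)&(im.max(2).astype(int)-im.min(2)<35)
n,l,s,_=cv2.connectedComponentsWithStats(m.astype(np.uint8));k=1+s[1:,4].argmax();q=P[l==k]
print(s[k],np.median(q,0),(q.min(0)+q.max(0))/2,np.ptp(q,axis=0))
# guard lean: points above z .1 near hinge
m=(P[...,2]>.1)&(P[...,2]<.28)&(np.hypot(P[...,0]-.66,P[...,1]+.09)<.15);q=P[m]
X=q[:,:2]@[.9857,.1688];ok=(X>.6)&(X<.68);f=np.polyfit(q[ok,2],X[ok],1);print("lean slope",f,ok.sum())
E
```

```text
shift [  64.  -116.8    1.9] turn 1.566 t 6.25 [ 0.67968279 -0.09007068  0.3388699 ] [1.79866435e+02 4.14469144e-02 9.93965528e+01] F [ 0.5 -0.6  0.3]
[270 179  21  15 250] [ 0.54958592 -0.03674203  0.06200696] [ 0.55022303 -0.04579619  0.05903092] [0.05806692 0.06522061 0.01502113]
lean slope [0.13396583 0.61505726] 1015
```

Call:
{"api": "arm_command", "payload": {"series": [[[13, -24, 0], 0.13], [[26, -48, 0], 0.26], [[39, -72, 0], 0.39], [[52, -96, 0], 0.52], [[65, -119, 0], 0.65]], "grip": 1}}

```text
time_s: 6.8
tool_pos: [0.5498, -0.0452, 0.336]
tool_rot: [-179.9, 0.0, 61.8]
force: [-0.5, 1.1, 1.2]
grip_width: 0.007
grasp_force: 0.0
```

Call:
{"api": "arm_command", "payload": {"series": [[[0, 0, 0], 0.14], [[0, 0, 0], 0.28], [[0, 0, 0], 0.42], [[0, 0, 0], 0.56], [[0, 0, 0], 0.7]]}}

```text
time_s: 7.3
tool_pos: [0.5509, -0.0455, 0.3361]
tool_rot: [-180.0, 0.1, 21.7]
force: [-0.1, -0.5, 0.4]
grip_width: 0.0007
grasp_force: 0.0
```

```bash
python3 go.py .552 -.046 .09 9.7
```

```text
shift [  0.8   0.9 246.1] turn 0.21 t 7.3 [ 0.55089349 -0.04548742  0.33606511] [-1.79984848e+02  5.39850249e-02  2.17181136e+01] F [-0.1 -0.5  0.4]
```

Call:
{"api": "arm_command", "payload": {"series": [[[0, 0, 30], 0.07], [[0, 0, 65], 0.14], [[0, 0, 100], 0.21], [[0, 0, 135], 0.21], [[0, 0, 160], 0.21]]}}

```text
time_s: 7.8
tool_pos: [0.5496, -0.0455, 0.1736]
tool_rot: [-180.0, 0.2, 10.0]
force: [-0.2, 0.3, 0.7]
grip_width: 0.0004
grasp_force: 0.0
```

Call:
{"api": "arm_command", "payload": {"series": [[[0, 0, 25], 0], [[0, 0, 50], 0], [[0, 0, 70], 0], [[0, 0, 82], 0], [[0, 0, 86], 0]]}}

```text
time_s: 8.3
tool_pos: [0.5502, -0.0454, 0.089]
tool_rot: [-180.0, 0.1, 10.0]
force: [-1.1, -0.8, 0.4]
grip_width: 0.0009
grasp_force: 0.0
```

```bash
python3 go.py .552 -.046 .054 9.7;python3 - <<'E'
from h import *
im,d=viewer.read_camera("side");a=im[60:260,180:380]
cv2.imwrite("pics/c3.png",cv2.resize(a,(560,560)))
E
```

```text
shift [ 1.7  0.9 35. ] turn 0.006 t 8.3 [ 0.55015936 -0.04540513  0.08902634] [-1.79952610e+02  1.47557773e-01  1.00210356e+01] F [-1.1 -0.8  0.4]
```

View pics/c3.png

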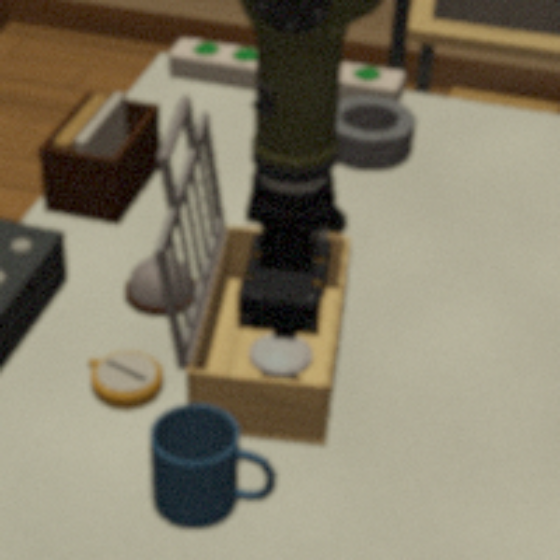

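The guard stays open by itself, and the closed fingertips at (285,335) are over the broad head at (281,352). I'll press.

Call:
{"api": "arm_command", "payload": {"series": [[[1, 1, 10], 0], [[1, 1, 18], 0], [[1, 1, 24], 0], [[1, 1, 30], 0], [[1, 1, 35], 0]]}}

```text
time_s: 8.85
tool_pos: [0.5529, -0.0465, 0.0558]
tool_rot: [180.0, -0.1, 10.0]
force: [-1.0, -0.5, 5.3]
grip_width: 0.0008
grasp_force: 2.7
```

Call:
{"api": "arm_command", "payload": {"series": [[[0, 0, 1], 0], [[0, 0, 2], 0], [[0, 0, 2], 0], [[0, 0, 2], 0], [[0, 0, 2], 0]]}}

```text
time_s: 9.35
tool_pos: [0.5529, -0.0465, 0.0544]
tool_rot: [180.0, -0.1, 10.0]
force: [-0.8, -0.1, 6.0]
grip_width: -0.0
grasp_force: 3.4
```

Call:
{"api": "arm_command", "payload": {"series": [[[0, 0, 1], 0], [[0, 0, 2], 0], [[0, 0, 3], 0], [[0, 0, 3], 0], [[0, 0, 3], 0]]}}

```text
time_s: 9.85
tool_pos: [0.5531, -0.0465, 0.0542]
tool_rot: [179.9, -0.0, 10.0]
force: [-8.4, 0.0, 24.5]
grip_width: 0.0005
grasp_force: 12.1
```

On the stop: 24 N with no more travel. I'll hold for over a second.

Call:
{"api": "arm_command", "payload": {"series": [[[0, 0, 0], 0], [[0, 0, 0], 0], [[0, 0, 0], 0], [[0, 0, 0], 0], [[0, 0, 0], 0]]}}

```text
time_s: 10.35
tool_pos: [0.553, -0.0465, 0.0542]
tool_rot: [179.9, -0.0, 10.0]
force: [-8.6, -0.8, 24.4]
grip_width: 0.0005
grasp_force: 12.1
```

Call:
{"api": "arm_command", "payload": {"series": [[[0, 0, 0], 0], [[0, 0, 0], 0], [[0, 0, 0], 0], [[0, 0, 0], 0], [[0, 0, 0], 0]]}}

```text
time_s: 10.85
tool_pos: [0.5531, -0.0465, 0.0542]
tool_rot: [179.9, -0.0, 10.0]
force: [-7.0, -0.1, 24.2]
grip_width: 0.0006
grasp_force: 12.1
```

Call:
{"api": "arm_command", "payload": {"series": [[[0, 0, 0], 0], [[0, 0, 0], 0], [[0, 0, 0], 0], [[0, 0, 0], 0], [[0, 0, 0], 0]]}}

```text
time_s: 11.35
tool_pos: [0.553, -0.0465, 0.0542]
tool_rot: [179.9, -0.0, 10.0]
force: [-8.4, 0.0, 24.2]
grip_width: 0.0004
grasp_force: 12.1
```

Call:
{"api": "arm_command", "payload": {"series": [[[0, 0, -8], 0], [[0, 0, -18], 0], [[0, 0, -30], 0], [[0, 0, -50], 0], [[0, 0, -80], 0]]}}

```text
time_s: 11.85
tool_pos: [0.5504, -0.0459, 0.1295]
tool_rot: [-179.9, 0.3, 10.0]
force: [0.1, -0.1, 1.0]
grip_width: 0.0006
grasp_force: 0.0
```

Call:
{"api": "arm_command", "payload": {"series": [[[0, 0, -40], 0], [[0, 0, -80], 0], [[0, 0, -120], 0], [[0, 0, -160], 0], [[0, 0, -200], 0]]}}

```text
time_s: 12.35
tool_pos: [0.5516, -0.0459, 0.3321]
tool_rot: [-180.0, 0.0, 10.0]
force: [0.9, -0.2, -0.5]
grip_width: 0.0004
grasp_force: 0.0
```

```bash
python3 go.py .679 -.09 .337 99.4
python3 - <<'E'
from h import *
im,d=viewer.read_camera("side");P=world("side",d)
m=(abs(P[...,2]-.055)<.018)&(np.hypot(P[...,0]-.552,P[...,1]+.046)<.03)&(im.max(2).astype(int)-im.min(2)<35);print("broad top z",np.percentile(P[m][:,2],[25,50,75]))
E
```

```text
shift [117.7  65.6  -4.9] turn -1.56 t 12.35 [ 0.55163324 -0.0459175   0.33207647] [-1.79978979e+02  4.79580295e-02  1.00404385e+01] F [ 0.9 -0.2 -0.5]
broad top z [0.06000035 0.06231715 0.06355428]
```

The plunger is back up. I'm going back over the bail bar.

Call:
{"api": "arm_command", "payload": {"series": [[[0, 0, -2], -0.14], [[0, 0, -5], -0.28], [[0, 0, -5], -0.42], [[0, 0, -5], -0.56], [[0, 0, -5], -0.7]], "grip": 0}}

```text
time_s: 12.9
tool_pos: [0.5519, -0.0459, 0.335]
tool_rot: [-179.9, 0.0, 50.5]
force: [-0.7, -0.5, -0.1]
grip_width: 0.0326
grasp_force: 0.0
```

Call:
{"api": "arm_command", "payload": {"series": [[[0, 0, 0], -0.14], [[0, 0, 0], -0.28], [[0, 0, 0], -0.42], [[0, 0, 0], -0.56], [[0, 0, 0], -0.7]]}}

```text
time_s: 13.4
tool_pos: [0.5519, -0.0459, 0.335]
tool_rot: [-179.9, -0.0, 90.6]
force: [0.0, -0.7, -0.5]
grip_width: 0.0435
grasp_force: 0.0
```

```bash
python3 go.py .679 -.09 .337 99.6
```

```text
shift [-45.4 126.6  -2. ] turn -0.157 t 13.4 [ 0.55191342 -0.04593615  0.33502806] [-1.79924179e+02 -2.65915448e-02  9.05875358e+01] F [ 0.  -0.7 -0.5]
```

Call:
{"api": "arm_command", "payload": {"series": [[[-9, 27, 0], -0.04], [[-18, 54, 0], -0.08], [[-27, 80, 0], -0.12], [[-36, 106, 0], -0.157], [[-45, 127, 0], -0.157]]}}

```text
time_s: 13.9
tool_pos: [0.6803, -0.0909, 0.3344]
tool_rot: [-179.9, -0.1, 99.3]
force: [0.5, 0.3, -0.1]
grip_width: 0.0437
grasp_force: 0.0
```

Call:
{"api": "arm_command", "payload": {"series": [[[0, 0, 20], 0], [[0, 0, 40], 0], [[0, 0, 60], 0], [[0, 0, 72], 0], [[0, 0, 78], 0]]}}

```text
time_s: 14.4
tool_pos: [0.6788, -0.0906, 0.2558]
tool_rot: [-179.9, -0.1, 99.2]
force: [0.6, 0.4, 0.3]
grip_width: 0.0437
grasp_force: 0.0
```

Call:
{"api": "arm_command", "payload": {"series": [[[0, 0, 0], 0], [[0, 0, 0], 0], [[0, 0, 0], 0], [[0, 0, 0], 0], [[0, 0, 0], 0]], "grip": 1, "grip_force": 20}}

```text
time_s: 14.9
tool_pos: [0.6798, -0.0907, 0.2582]
tool_rot: [180.0, 0.0, 99.2]
force: [1.4, 0.6, 1.3]
grip_width: 0.0113
grasp_force: 14.1
```

Call:
{"api": "arm_command", "payload": {"series": [[[0, -16, -2], 0], [[0, -33, -4], 0], [[0, -49, -3], 0], [[0, -66, -2], 0], [[0, -82, 2], 0]]}}

```text
time_s: 15.4
tool_pos: [0.5989, -0.1046, 0.2561]
tool_rot: [179.9, 0.1, 99.2]
force: [1.4, -0.1, 1.5]
grip_width: 0.0113
grasp_force: 20.0
```

Call:
{"api": "arm_command", "payload": {"series": [[[0, -16, 5], 0], [[0, -31, 11], 0], [[0, -46, 18], 0], [[0, -61, 26], 0], [[0, -74, 36], 0]]}}

```text
time_s: 15.9
tool_pos: [0.5265, -0.1169, 0.2194]
tool_rot: [179.8, 0.1, 99.2]
force: [6.4, -2.5, -6.2]
grip_width: 0.0111
grasp_force: 20.0
```

Call:
{"api": "arm_command", "payload": {"series": [[[0, -11, 12], 0], [[0, -23, 24], 0], [[0, -33, 37], 0], [[0, -42, 51], 0], [[0, -50, 65], 0]]}}

```text
time_s: 16.4
tool_pos: [0.478, -0.1249, 0.1551]
tool_rot: [179.7, 0.2, 99.2]
force: [6.3, -2.3, -3.4]
grip_width: 0.0115
grasp_force: 20.0
```

Call:
{"api": "arm_command", "payload": {"series": [[[0, -3, 8], 0], [[0, -6, 16], 0], [[0, -9, 23], 0], [[0, -11, 31], 0], [[0, -13, 39], 0]]}}

```text
time_s: 16.9
tool_pos: [0.4652, -0.1271, 0.1162]
tool_rot: [179.8, 0.2, 99.2]
force: [4.1, -4.4, -1.0]
grip_width: 0.0114
grasp_force: 20.0
```

Call:
{"api": "arm_command", "payload": {"series": [[[0, -2, 8], 0], [[0, -3, 15], 0], [[0, -4, 22], 0], [[0, -5, 29], 0], [[0, -5, 35], 0]]}}

```text
time_s: 17.4
tool_pos: [0.4613, -0.1277, 0.0821]
tool_rot: [179.7, 0.2, 99.2]
force: [-3.8, -0.9, 29.8]
grip_width: 0.0112
grasp_force: 20.0
```

Call:
{"api": "arm_command", "payload": {"series": [[[0, 0, -1], 0], [[0, 0, -2], 0], [[0, 0, -2], 0], [[0, 0, -2], 0], [[0, 0, -2], 0]]}}

```text
time_s: 17.9
tool_pos: [0.4613, -0.1276, 0.0838]
tool_rot: [179.7, 0.2, 99.2]
force: [6.5, -3.2, -2.3]
grip_width: 0.0111
grasp_force: 20.0
```

Run:
```python
from h import *
im,d=viewer.read_camera("side");P=world("side",d);a=im[110:240,210:360]
cv2.imwrite("pics/c4.png",cv2.resize(a,(750,560)))
z0=np.load("side0.npz")["P"];ex=np.array([.9857,.1688])
for Q in(z0,P):
    X=Q[...,:2]@ex;Y=Q[...,:2]@[-.1688,.9857]
    for lo,hi in((.425,.442),(.475,.495),(.605,.625)):
        for ya,yb in((-.165,-.14),(-.12,-.07)):
            m=(X>lo)&(X<hi)&(Y>ya)&(Y<yb)&(Q[...,2]>.04)&(Q[...,2]<.14);print((lo,ya),m.sum(),np.round(np.percentile(Q[m][:,2],[50,85]),4) if m.any() else '')
```

```text
(0.425, -0.165) 33 [0.0872 0.0894]
(0.425, -0.12) 0 
(0.475, -0.165) 30 [0.0874 0.0888]
(0.475, -0.12) 92 [0.0858 0.0885]
(0.605, -0.165) 36 [0.0876 0.0887]
(0.605, -0.12) 118 [0.0863 0.0881]
(0.425, -0.165) 29 [0.089  0.0918]
(0.425, -0.12) 0 
(0.475, -0.165) 35 [0.0887 0.0907]
(0.475, -0.12) 103 [0.0862 0.0889]
(0.605, -0.165) 39 [0.0865 0.0881]
(0.605, -0.12) 114 [0.0862 0.0884]
```

View pics/c4.png

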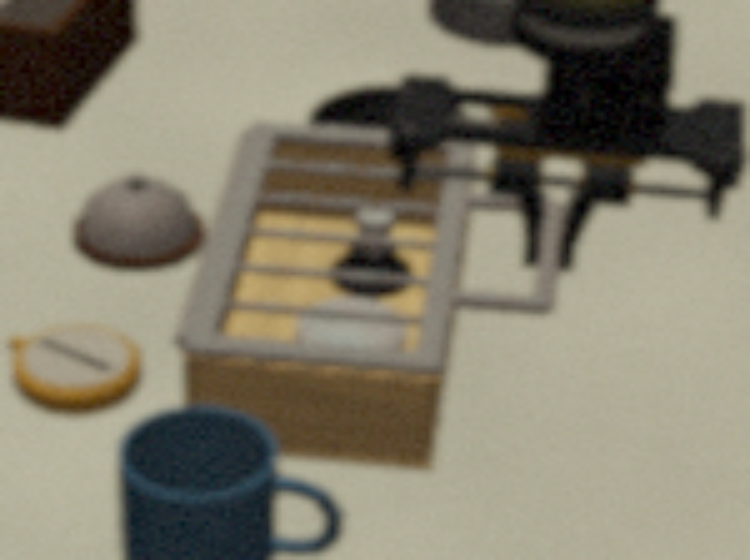

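The guard lies shut to within about 2 mm, with the bail still held at (550,250). I'll lower those 2 mm, release and withdraw.

Call:
{"api": "arm_command", "payload": {"series": [[[0, 0, 0.5], 0], [[0, 0, 1], 0], [[0, 0, 1.5], 0], [[0, 0, 2], 0], [[0, 0, 2], 0]]}}

```text
time_s: 18.45
tool_pos: [0.4613, -0.1277, 0.0821]
tool_rot: [179.7, 0.2, 99.2]
force: [5.7, -2.1, 0.8]
grip_width: 0.0113
grasp_force: 20.0
```

Call:
{"api": "arm_command", "payload": {"series": [[[0, 0, 0], 0], [[0, 0, 0], 0], [[0, 0, 0], 0], [[0, 0, 0], 0], [[0, 0, 0], 0]], "grip": 0.2}}

```text
time_s: 18.95
tool_pos: [0.458, -0.1264, 0.0803]
tool_rot: [-179.9, -0.0, 99.2]
force: [0.6, 0.2, -0.2]
grip_width: 0.0337
grasp_force: 0.0
```

Call:
{"api": "arm_command", "payload": {"series": [[[0, 0, -15], 0], [[0, 0, -40], 0], [[0, 0, -70], 0], [[0, 0, -100], 0], [[0, 0, -120], 0]]}}

```text
time_s: 19.45
tool_pos: [0.4589, -0.1267, 0.2026]
tool_rot: [179.9, 0.1, 99.2]
force: [-0.3, 0.1, -0.2]
grip_width: 0.0345
grasp_force: 0.0
```

Call:
{"api": "arm_command", "payload": {"series": [[[-20, 0, 0], 0], [[-50, 0, 0], 0], [[-90, 0, 0], 0], [[-120, 0, 0], 0], [[-140, 0, 0], 0]]}}

```text
time_s: 19.95
tool_pos: [0.4797, -0.2683, 0.1988]
tool_rot: [-179.9, -0.0, 99.0]
force: [0.6, -0.0, 0.0]
grip_width: 0.0348
grasp_force: 0.0
```

Run:
```python
from h import *
a,_=viewer.read_camera("side");b,_=viewer.read_camera("top")
cv2.imwrite("pics/c5.png",np.hstack([cv2.resize(a[110:260,200:360],(400,375)),cv2.resize(b[120:290,190:460],(400,375))]))
```

```text
(no output)
```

View pics/c5.png

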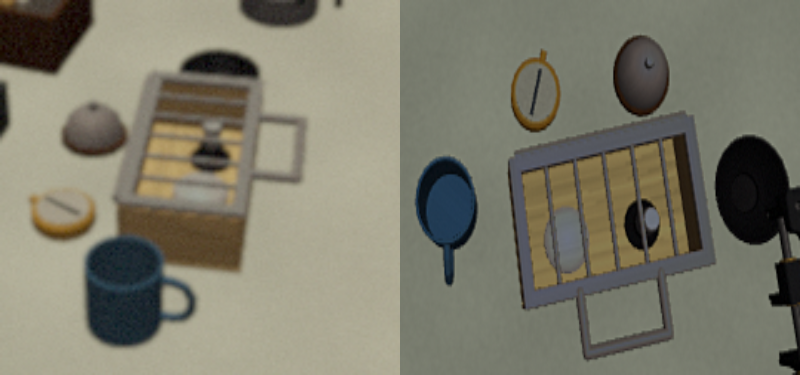

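The guard lies shut, matching the first pictures. The bail is at (280,150) in the side crop and (628,350) in the top crop. Both plungers are up, the bystanders stand where they were and the gripper is clear.

```bash
python3 -c "
from cell import env
print(env.sign_off())"
```

```text
the job is handed in; nothing more can be done
None
```

I opened the guard, held the broad plunger on its stop for about 1.5 s and let it spring back, then lowered the guard shut under grip. The slim plunger and bystanders were left alone, and the job was handed in at about 20 s.

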